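Shut and lock the medicine drawer

ROBOT

A 6-joint arm with a two-finger parallel gripper is mounted at the origin on the work surface. World frame = base frame: x ahead of the robot, y to its left, z up, the work surface at z = 0. Lengths are in m, angles in degrees, forces in N, time in s.
With the tool pointing down it reaches from about 0.4 to 0.825 m from the base axis. Payload 7 kg.
Tool frame: the origin (TCP) lies between the finger pads; the fingertips stand 19 mm ahead of it and the grasp point (between the pads) is the TCP; x points along the fingers, y is the direction in which the jaws open and shut, and the axes are right-handed (so a half turn about x gives the same grasp; the last joint's range is limited). The gripper opens to 88 mm and grips with 3 to 60 N. Pads are 19 mm wide; open, the fingers measure 130 mm over their backs; the gripper's body (78 mm by 193 mm) begins 47 mm behind the grasp point.
Start: joints at [-54.826, 20.546, 0.682, 0, -70.136, -16.507], TCP at [0.216, -0.639, 0.246] pointing down, gripper open.
Joint ranges: [-176.03, 176.03], [-82.01, 121.73], [-58.28, 71.71], [-173.87, 95.51], [-174.79, -0.11], [-173.66, 173.66]. Speed limits (degrees/s): [136.94, 136.94, 172.46, 180, 180, 180].

INTERFACE

Orientations are given as [roll, pitch, yaw] about the fixed x, y, z axes, in that order (R = Rz(yaw) Ry(pitch) Rx(roll)).
In Python, from plant import r gives the robot as it stands.
- The arm moves only by the tool send_rows, never from a script. Its argument "plan" is a list of rows, each a list of 2 entries, a list of its own where there are three numbers: the shift along the tool's x, y, z scaled (see below), then the turn, a rotation vector about the tool's x, y, z scaled (see below). A call has exactly 5 rows; each row is the pose to reach, as a shift and turn from the pose measured when the call began, along the tool's axes at that moment; what a row does not reach only later rows make up. The controller multiplies each number of a shift by 0.15 m and each number of a turn by pi/4 rad. A row lasts 1/10 s, in which the tool goes at most 50 mm and 8.59 degrees, less where a joint would pass 70% of its speed; a pose out of reach is approached as far as the arm can. A call with a number of a shift or a turn outside -1 to 1 is refused whole. A call with a gripper value outside its range is refused whole. "jaw" is the opening, from -1 (shut) to 1 (fully open), so that 0 is half open, set as the call begins (left out, the last holds). The fingers move at their own pace and stop on an object; "force" is the grip in N (left out, the last holds). Time passes only in rows, so rows that repeat a pose let the fingers close, or fill a call up. It gives the time, the measured TCP pose, the force and the opening at its end, in the units of the state.
- r.get_state(): the state, without advancing time (a new reading comes with each control period).
- r.capture(name): name is "scene" or "top"; returns a dict with "color" (420x560x3 uint8, red, green, blue), "range_z" (420x560 float32, m along the optical axis (not along the pixel's ray), 0 where there is no reading), "mtx" (3x3 intrinsics, pixels), "pose" (4x4, takes a point from camera to world coordinates). Camera axes: x right, y down, z forward; pixel columns grow to the right and rows downward; lengths in m; the calibration is good to about 2 mm. A picture is of the moment at which its call begins.
- r.close_job(): hands the job in, once; it reports no verdict.
Trained networks look in a picture, given as the dict that the camera call returned (one of the last four; its "shot" number tells which), for a name from the list of things; names that differ only in an ending like _2 or _b are one class to them, and where a whole thing is asked for, a point or a joint stands for the part that bears it (a point fixed in the world has none). Each returns a list of dicts, best first, with "score" (0 to 1); they miss things now and then, are a little off and sometimes report something else, mostly with a low value. They report only what shows in the picture. A call takes as long as a camera call.
- r.find_in(picture, target): "uv" ([column, row] in pixels, amid what is visible of it).
- r.trace(picture, target): "mask" (420x560 bool, what is visible of it) and "uv" ([column, row] in pixels, amid what is visible of it).
The state is a dict: "time_s": time; "joints": joint angles; "qd": joint speeds; "joint_torque": joint torques, N m; "tcp_pos": TCP position; "eef_rot": TCP orientation; "contact_force": force on the tool from outside, world axes, zero at the start; "moment": the same for the moment, N m; "gripper_width": finger opening in m.
Only numpy, scipy, OpenCV 4.12 (cv2) and the standard library are available. Lean on these libraries where they do the work, as an engineer would, in place of code of your own. Each camera call takes 0.05 s, during which the arm holds its last target. There are 200 camera calls.

TASK

The medicine drawer has been left open: push it fully home until it seats at its detent. Then lock it with the code on the keypad: press the round key, the square key, the triangular key and last the long bar key, in that order, one at a time, each fully down and let up again before the next. Press no key before the drawer is home, never press the cross-shaped key, and leave the vials and everything else lying about where they are.

Things in the scene. Friction and masses are not known exactly. Their poses are not given: they have to be found in the camera images.
- cabinet: white steel medicine cabinet, fixed, 280 mm deep, 220 mm wide, 140 mm high, with a single drawer in its front. Origin: at table level under the middle of the cabinet's front edge (the plane of the shut drawer's face); x points into the cabinet, away from the front (the way the drawer is pushed), y to the left, z up. A tub and a carton stand on its top, at least 110 mm behind the front edge
- medicine_drawer (a joint): how far the drawer stands open, in m: 0 fully home, up to 0.12. It stays where it is left (sliding friction about 1 N); from 11 mm to 5 mm open a sprung detent resists (up to about 6 N in all, most at its start), and past 4 mm it draws the drawer in to 0 by itself and holds it there against a hard stop
- drawer_face (a point): point on the outer face of the drawer front, in the middle of its width and 45 mm below the cabinet's top (95 mm above the table); moves with the drawer, axes as the cabinet's. The face is a plain grey plate 194 mm wide, from 14 mm to 126 mm above the table, flush with the cabinet's front edges when home; its pull is a flat recess with nothing to hook. The drawer holds rows of vials fixed in it, their tops 98 mm above the table
- keypad: grey keypad console, fixed, 160 mm wide (y) and 210 mm deep (x from -100 to +110 mm), flat top panel 45 mm above the table, with a low dark display strip, 14 mm higher, along its far edge (x from +79 to +101 mm). Origin: at table level under the centre of the 2 x 2 block of keys; x points away from the operator (far side), y to the left, z up. All keys are of the same white plastic
- round_top (a point): round key, 36 mm across, sitting on the flat top panel of the keypad; its top face is 14 mm above the panel (59 mm above the table) and it sinks 6 mm when pressed. This point is the centre of its top face; x, y, z axes as the keypad's. Which of the four places of the 2 x 2 block (places 56 mm apart, centre to centre) it takes differs from run to run
- square_top (a point): square key, 34 mm side, sitting on the flat top panel of the keypad; its top face is 14 mm above the panel (59 mm above the table) and it sinks 6 mm when pressed. This point is the centre of its top face; x, y, z axes as the keypad's. Which of the four places of the 2 x 2 block (places 56 mm apart, centre to centre) it takes differs from run to run
- triangle_top (a point): triangular key, equilateral, corners 24 mm from its centre, sitting on the flat top panel of the keypad; its top face is 14 mm above the panel (59 mm above the table) and it sinks 6 mm when pressed. This point is the centre of its top face; x, y, z axes as the keypad's. Which of the four places of the 2 x 2 block (places 56 mm apart, centre to centre) it takes differs from run to run
- cross_top (a point): cross-shaped (plus) key, 38 mm across, arms 13 mm wide (the key that must not be pressed), sitting on the flat top panel of the keypad; its top face is 14 mm above the panel (59 mm above the table) and it sinks 6 mm when pressed. This point is the centre of its top face; x, y, z axes as the keypad's. Which of the four places of the 2 x 2 block (places 56 mm apart, centre to centre) it takes differs from run to run
- bar_top (a point): long bar key, 110 mm (y) by 24 mm (x), on the near edge of the keypad (80 mm nearer than the centre of the 2 x 2 block); its top face is 14 mm above the panel (59 mm above the table). This point is the centre of its top face; axes as the keypad's
- round_key (a joint): travel of the round key in m: 0 released, 0.006 fully down; a spring returns it (about 1.5 N to start, 5 N fully down). It counts as pressed above 0.004
- square_key (a joint): travel of the square key in m: 0 released, 0.006 fully down; a spring returns it (about 1.5 N to start, 5 N fully down). It counts as pressed above 0.004
- triangle_key (a joint): travel of the triangular key in m: 0 released, 0.006 fully down; a spring returns it (about 1.5 N to start, 5 N fully down). It counts as pressed above 0.004
- cross_key (a joint): travel of the cross-shaped key in m: 0 released, 0.006 fully down; a spring returns it (about 1.5 N to start, 5 N fully down). It counts as pressed above 0.004
- bar_key (a joint): travel of the long bar key in m: 0 released, 0.006 fully down; a spring returns it (about 1.5 N to start, 5 N fully down). It counts as pressed above 0.004
- vial_front: small loose amber vial with black cap, 30 mm across, 64 mm high, standing on the table just in front of the keypad; origin at the centre of its underside, z up. Leave it alone
- vial_near: small loose amber vial with black cap, 30 mm across, 64 mm high, standing on the table in the gap between cabinet and keypad, nearer the robot; origin at the centre of its underside, z up. Leave it alone
- vial_mid: small loose amber vial with black cap, 30 mm across, 64 mm high, standing on the table in the gap between cabinet and keypad, farther from the robot; origin at the centre of its underside, z up. Leave it alone
- tub: closed clear tub with a white cap, 60 mm across, 85 mm high, standing loose on the cabinet's top; origin under its centre, z up. Leave it alone
- carton: small cardboard carton, 50 x 90 mm, 35 mm high, lying loose on the cabinet's top; origin under its centre, z up. Leave it alone
- count_tray: white tablet-counting tray, 150 x 200 mm, 22 mm high, loose on the table far to the left; origin under its centre. Leave it alone
- spatula: counting spatula, 160 mm long, loose on the table beside the tray; origin under its middle. Leave it alone
- pen: steel pen, 130 mm long, 9 mm thick, lying loose on the clipboard far to the right; origin under its middle. Leave it alone

How it is judged:
By the outcome, as a careful person would: the job done as asked, in the order asked, and still so for the second after the job is handed in, with the robot touching nothing.
It also fails if it takes over 67 s, if anything falls off the work surface, if the arm or the gripper's body presses on something with over 40 N, if the wrist force passes 120 N, or if a joint passes its speed limit or range.

## Working session

There is one attempt and no reset: what is moved stays moved. The work goes in short steps, Python scripts to look and compute and a tool call to move; the robot and the scene stay as the last step left them, time stands still between calls to the robot, and variables do not carry over. Pictures are saved under pics/ and viewed, about 8 in all and at most 12, crops included, and the job is handed in when it is done.

Besides the shell and the picture viewer there is one more tool, called after "Call:" by a JSON object that holds its "name" and its "arguments", one argument or row to a line. send_rows: Moves the arm, as the interface text tells. Its arguments: {"type":"object","properties":{"plan":{"type":"array"},"jaw":{"type":"number"},"force":{"type":"number"}},"required":["plan"]}

```bash
mkdir -p pics; cat > h.py <<'E'
import numpy as np, cv2
from plant import r
from scipy.spatial.transform import Rotation as R
def pts(p):
    K=p["mtx"];z=p["range_z"];v,u=np.mgrid[:420,:560]
    c=np.stack([(u-K[0,2])/K[0,0]*z,(v-K[1,2])/K[1,1]*z,z],-1)
    w=c@p["pose"][:3,:3].T+p["pose"][:3,3]; w[z==0]=np.nan
    return w
def pix(p,w):
    T=np.linalg.inv(p["pose"]);c=T[:3,:3]@w+T[:3,3];q=p["mtx"]@c;return q[:2]/q[2]
E
python3 - <<'E'
from h import *
np.set_printoptions(precision=4,suppress=True)
s=r.get_state();print(s)
for n in("scene","top"):
    p=r.capture(n);cv2.imwrite(f"pics/{n}0.png",p["color"][:,:,::-1]);w=pts(p)
    print(n,p["pose"])
    for t in("round_top","square_top","triangle_top","cross_top","bar_top","drawer_face","cabinet","keypad","vial_front","vial_near","vial_mid","tub","carton"):
        for d in r.trace(p,t)[:2]:
            q=w[d["mask"]];print(t,round(d["score"],2),np.round(d["uv"]),np.nanmedian(q,0),d["mask"].sum())
E
```

```text
{'time_s': 0.0, 'joints': array([-54.8252,  20.5924,   0.6334,  -0.0211, -70.1341, -16.5069]), 'qd': array([ 0.0556,  0.0685,  0.0485, -0.1001, -0.1301,  0.1337]), 'joint_torque': array([  0.0023, -58.2714,  29.3057,   6.9973,   0.0069,  -0.0001]), 'tcp_pos': array([ 0.2159, -0.6391,  0.2446]), 'eef_rot': array([ 94.46  ,  89.9049, 113.1207]), 'contact_force': array([ 0.3125, -0.4413, -0.7163]), 'moment': array([ 0.0278, -0.0419, -0.0785]), 'gripper_width': 0.08746946087544978}
scene [[-0.8721  0.3945 -0.2894  0.9953]
 [ 0.4892  0.6978 -0.5232  0.8476]
 [-0.0044 -0.5979 -0.8015  1.3041]
 [ 0.      0.      0.      1.    ]]
round_top 0.75 [234. 114.] [ 0.4548 -0.516   0.0108] 46
round_top 0.44 [261. 244.] [0.7124 0.2148 0.2015] 576
square_top 0.71 [260. 152.] [ 0.4832 -0.2309  0.057 ] 153
triangle_top 0.67 [241. 151.] [ 0.5373 -0.2468  0.0574] 59
cross_top 0.62 [232. 160.] [ 0.5923 -0.2371  0.0567] 50
bar_top 0.49 [259. 152.] [ 0.4826 -0.234   0.0575] 143
cabinet 0.68 [285. 266.] [0.6579 0.2792 0.1367] 8249
cabinet 0.2 [258. 244.] [0.7127 0.2164 0.203 ] 535
keypad 0.74 [248. 174.] [ 0.
[... 455 characters left out ...]
8 -0.0208  0.0009  0.0578]
 [ 0.0031 -0.1952 -0.9808  1.223 ]
 [ 0.      0.      0.      1.    ]]
round_top 0.7 [366. 221.] [ 0.5239 -0.1957  0.0608] 82
square_top 0.54 [380. 221.] [ 0.5316 -0.2494  0.0605] 118
cross_top 0.43 [379. 202.] [ 0.5872 -0.2411  0.0593] 104
bar_top 0.63 [377. 238.] [ 0.4774 -0.2306  0.0612] 222
drawer_face 0.81 [231. 225.] [0.5105 0.2181 0.0875] 1873
cabinet 0.87 [228. 184.] [0.6151 0.2394 0.1408] 7685
cabinet 0.4 [118. 229.] [0.4909 0.5818 0.0063] 3167
keypad 0.71 [371. 216.] [ 0.5564 -0.2125  0.0475] 2478
vial_front 0.68 [397. 267.] [ 0.3921 -0.2827  0.0622] 99
vial_near 0.67 [296. 258.] [0.4158 0.0085 0.0641] 91
carton 0.86 [201. 153.] [0.7013 0.2948 0.176 ] 644
```

```bash
python3 - <<'E'
import cv2,numpy as np
a=cv2.imread("pics/top0.png");b=cv2.imread("pics/scene0.png")
cv2.imwrite("pics/a.png",cv2.resize(a[130:290,150:420],None,fx=2.9,fy=2.9,interpolation=cv2.INTER_CUBIC))
cv2.imwrite("pics/b.png",cv2.resize(b[90:210,190:350],None,fx=5,fy=5,interpolation=cv2.INTER_CUBIC))
c=cv2.imread("pics/top0.png")[175:260,340:425];cv2.imwrite("pics/c.png",cv2.resize(c,None,fx=7,fy=7,interpolation=cv2.INTER_CUBIC))
E
```

```text
(no output)
```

View pics/a.png

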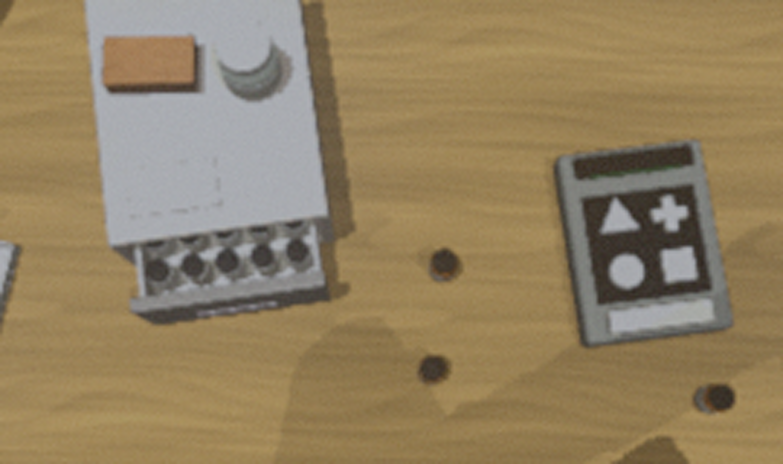

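View pics/b.png

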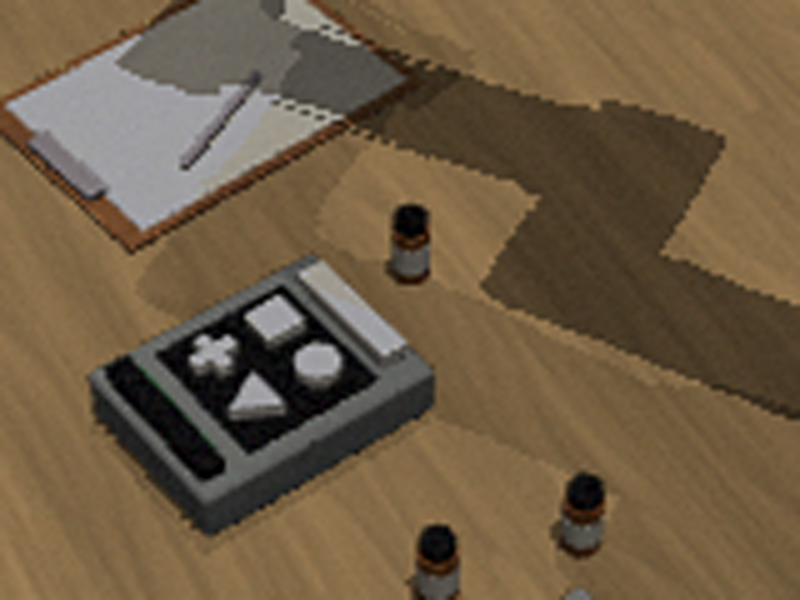

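View pics/c.png

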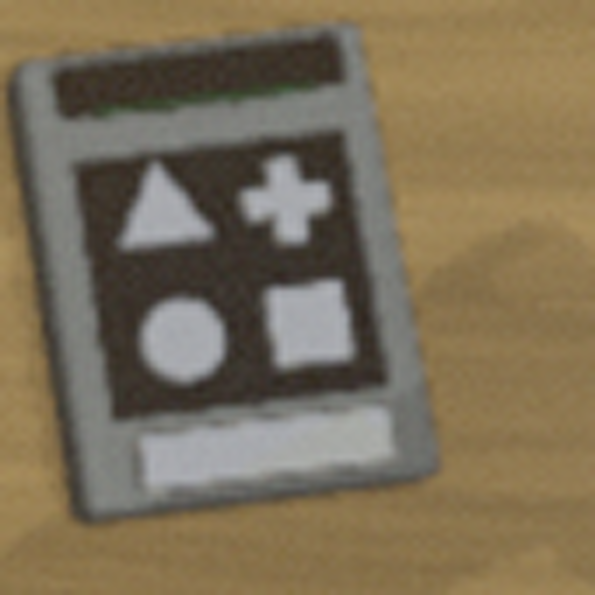

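The top crop shows triangle far-left, cross far-right, round near-left, square near-right, and the bar nearest. The drawer is open, with loose vials in the gap and in front of the pad. Next I'll segment the key tops and fit the geometry.

```bash
python3 - <<'E'
from h import *
np.set_printoptions(precision=4,suppress=True)
p=r.capture("top");w=pts(p);g=p["color"].astype(int)
K=p["mtx"];P=p["pose"]
def back(u,v,z):
    d=P[:3,:3]@np.linalg.inv(K)@[u,v,1];o=P[:3,3];return o+d*(z-o[2])/d[2]
# keys: white pixels, calc weighted centroid
gr=cv2.cvtColor(p["color"],cv2.COLOR_RGB2GRAY);sub=np.zeros_like(gr);sub[175:260,340:425]=gr[175:260,340:425]
m=(sub>135).astype(np.uint8)
n,l,st,c=cv2.connectedComponentsWithStats(m)
for i in range(1,n):
    if st[i,4]>40: print("comp",c[i],st[i,4],back(*c[i],.059),cv2.minAreaRect(np.argwhere(l==i)[:,::-1].astype(np.float32)))
# cabinet top
d=r.trace(p,"cabinet")[0]["mask"]
q=w[d];q=q[(abs(q[:,2]-.14)<.006)];print("cabtop n",len(q),np.median(q[:,2]))
hull=cv2.minAreaRect((q[:,:2]*1000).astype(np.float32));print(hull,cv2.boxPoints(hull))
d=r.trace(p,"drawer_face")[0]["mask"];q=w[d];q=q[(abs(q[:,2]-.126)<.006)];print("lip",len(q));
if len(q)>10: print(cv2.boxPoints(cv2.minAreaRect((q[:,:2]*1000).astype(np.float32))))
for cam in ("top","scene"):
    p=p if cam=="top" else r.capture("scene");w=pts(p)
    for t in ("vial_front","vial_near","vial_mid"):
        for dd in r.trace(p,t)[:3]:
            q=w[dd["mask"]];q=q[q[:,2]>.04];print(cam,t,dd["score"],np.nanmedian(q,0) if len(q) else None)
# drawer lip & face from scene + top cloud: points near cabinet front
p=r.capture("top");w=pts(p).reshape(-1,3)
s=w[(w[:,0]>.42)&(w[:,0]<.56)&(w[:,1]>.08)&(w[:,1]<.4)&(w[:,2]>.02)]
for y in np.arange(.09,.4,.02):
    k=s[(abs(s[:,1]-y)<.01)];
    if len(k)>5: print(round(y,3),"lip minx z>.115:",np.nanmin(np.r_[k[(k[:,2]>.115),0],9]),"top front x:",np.nanmin(np.r_[k[(k[:,2]>.134),0],9]),"face minx",k[:,0].min())
E
```

```text
comp [411.0085 185.839 ] 118 [ 0.6447 -0.3398  0.059 ] ((408.5, 185.5), (7.0, 31.0), 90.0)
comp [363.0135 205.2027] 74 [ 0.5796 -0.1882  0.059 ] ((363.5, 204.0), (10.0, 11.0), 90.0)
comp [380.5467 203.1467] 75 [ 0.5872 -0.2428  0.059 ] ((380.32000732421875, 203.239990234375), (10.0, 9.199999809265137), 36.869895935058594)
comp [410.955  204.9009] 111 [ 0.5837 -0.3369  0.059 ] ((410.53289794921875, 205.209716796875), (27.226375579833984, 6.5359954833984375), 2.385944128036499)
comp [383.8053 220.5664] 113 [ 0.5326 -0.2512  0.059 ] ((383.83782958984375, 220.5270538330078), (10.52153491973877, 10.685934066772461), 80.53767395019531)
comp [365.8218 223.    ] 101 [ 0.5239 -0.1957  0.059 ] ((366.0, 223.0), (10.0, 10.0), 90.0)
comp [377.7224 238.4484] 281 [ 0.477 -0.231  0.059] ((377.92999267578125, 238.50997924804688), (8.34386157989502, 35.63818359375), 81.8698959350586)
cabtop n 5474 0.1416985610959357
((681.5646362304688, 248.14144897460938), (282.31488037109375, 220.2903289794922), 9.358283042907715) [[524.3754 333.8674]
 [560.1964 116.5089]
 [838.7538 162.4155]
 [802.9329 379.774 ]]Traceback (most recent call last):
  File "<stdin>", line 17, in <module>
IndexError: list index out of range
```

```bash
cat >> h.py <<'E'
def to(pos,yaw=9.0):
    s=r.get_state();Rm=R.from_euler("xyz",s["eef_rot"],degrees=True);p=np.array(s["tcp_pos"])
    a=np.radians(yaw);ly=np.array([-np.sin(a),np.cos(a),0]);x=np.array([0,0,-1.])
    best=None
    for sg in(1,-1):
        y=sg*ly;T=R.from_matrix(np.c_[x,y,np.cross(x,y)]);rv=(Rm.inv()*T).as_rotvec()
        print("opt",sg,"turn",np.round(rv/(np.pi/4),3),"deg",round(np.degrees(np.linalg.norm(rv)),1))
    print("p",np.round(p,4),"shift",np.round(Rm.inv().apply(np.array(pos)-p)/.15,3),"F",np.round(s["contact_force"],1),"t",s["time_s"],"j",np.round(s["joints"],1))
E
python3 - <<'E'
from h import *
np.set_printoptions(precision=4,suppress=True)
o=np.array([.5423,.2252]);a=np.radians(9.36);ex=np.array([np.cos(a),np.sin(a)]);ey=np.array([-ex[1],ex[0]])
for c in("top","scene"):
    p=r.capture(c);w=pts(p).reshape(-1,3);w=w[~np.isnan(w[:,0])]
    L=np.c_[(w[:,:2]-o)@ex,(w[:,:2]-o)@ey,w[:,2]]
    k=L[(abs(L[:,1])<.08)&(L[:,0]<0)&(L[:,0]>-.14)]
    lip=k[(k[:,2]>.12)];print(c,"lip",len(lip),np.percentile(lip[:,0],[2,10,50,90]) if len(lip) else 0)
    f=k[(k[:,2]>.03)&(k[:,2]<.11)];print("face",len(f),np.percentile(f[:,0],[2,10,30,50]) if len(f) else 0)
    for t in("vial_near","vial_mid"):
        for d in r.trace(p,t)[:2]:
            q=pts(p)[d["mask"]];print(c,t,d["score"],np.nanmedian(q,0))
to([.47,-.2,.24])
E
```

```text
top lip 306 [-0.0668 -0.066  -0.0596 -0.0531]
face 837 [-0.0673 -0.0665 -0.0347 -0.0303]
top vial_near 0.5 [ 0.5266 -0.0023  0.0643]
top vial_near 0.48 [0.4155 0.0084 0.0646]
top vial_mid 0.7 [0.6169 0.2392 0.1409]
top vial_mid 0.53 [ 0.5272 -0.0005  0.0646]
scene lip 210 [-0.0651 -0.063  -0.0566 -0.0503]
face 554 [-0.0524 -0.051  -0.0482 -0.0458]
scene vial_near 0.4 [0.4251 0.0199 0.0458]
scene vial_near 0.31 [ 0.5286 -0.1899  0.0573]
opt 1 turn [ 0.215 -0.    -0.   ] deg 9.7
opt -1 turn [-3.785  0.    -0.   ] deg 170.3
p [ 0.216  -0.6395  0.2456] shift [0.037 2.234 2.542] F [-0.3 -0.4  0.3] t 1.85 j [-54.8  20.5   0.7   0.  -70.1 -16.5]
```

Call:
{"name": "send_rows", "arguments": {
  "plan": [
    [[0,0.2,0.2],[0.1,0,0]],
    [[0,0.4,0.4],[0.215,0,0]],
    [[0,0.6,0.6],[0.215,0,0]],
    [[0,0.8,0.8],[0.215,0,0]],
    [[0,1,1],[0.215,0,0]]
  ],
  "jaw": -1,
  "force": 20
}}

```text
time_s: 2.35
tcp_pos: [0.3106, -0.4479, 0.2457]
eef_rot: [-48.8, 90.0, -39.8]
contact_force: [0.1, 0.4, 0.6]
gripper_width: 0.0526
```

Call:
{"name": "send_rows", "arguments": {
  "plan": [
    [[0,0.2,0.16],[0,0,0]],
    [[0,0.4,0.32],[0,0,0]],
    [[0,0.6,0.48],[0,0,0]],
    [[0,0.8,0.64],[0,0,0]],
    [[0,1,0.8],[0,0,0]]
  ]
}}

```text
time_s: 2.85
tcp_pos: [0.4063, -0.2796, 0.2461]
eef_rot: [-32.4, 89.9, -23.4]
contact_force: [2.0, 0.7, -0.0]
gripper_width: 0.0134
```

Call:
{"name": "send_rows", "arguments": {
  "plan": [
    [[0,0.2,0.02],[0,0,0]],
    [[0,0.4,0.04],[0,0,0]],
    [[0,0.6,0.06],[0,0,0]],
    [[0,0.8,0.08],[0,0,0]],
    [[0,1,0.1],[0,0,0]]
  ]
}}

```text
time_s: 3.35
tcp_pos: [0.3975, -0.128, 0.2462]
eef_rot: [-21.6, 89.9, -12.6]
contact_force: [0.3, 0.0, -0.4]
gripper_width: 0.0002
```

Call:
{"name": "send_rows", "arguments": {
  "plan": [
    [[0,0.2,0.02],[0,0,0]],
    [[0,0.4,0.04],[0,0,0]],
    [[0,0.6,0.06],[0,0,0]],
    [[0,0.8,0.08],[0,0,0]],
    [[0,1,0.1],[0,0,0]]
  ]
}}

```text
time_s: 3.85
tcp_pos: [0.3886, 0.0237, 0.2465]
eef_rot: [-6.0, 89.8, 3.0]
contact_force: [0.9, -0.0, -0.3]
gripper_width: 0.0005
```

Call:
{"name": "send_rows", "arguments": {
  "plan": [
    [[0,0.2,0.02],[0,0,0]],
    [[0,0.4,0.04],[0,0,0]],
    [[0,0.6,0.06],[0,0,0]],
    [[0,0.8,0.08],[0,0,0]],
    [[0,1,0.1],[0,0,0]]
  ]
}}

```text
time_s: 4.35
tcp_pos: [0.3797, 0.1756, 0.2469]
eef_rot: [6.0, 89.8, 15.0]
contact_force: [0.3, -0.6, -0.6]
gripper_width: 0.0004
```

```bash
python3 -c "
from h import *
to([.431,.207,.105],9.36)"
```

```text
opt 1 turn [-0.008  0.005 -0.   ] deg 0.4
opt -1 turn [ 3.992e+00 -1.000e-03 -7.000e-03] deg 179.6
p [0.3797 0.1756 0.2469] shift [0.947 0.153 0.367] F [ 0.3 -0.6 -0.6] t 4.35 j [ 5.220e+01 -4.900e+00 -2.950e+01  1.000e-01 -6.530e+01 -1.333e+02]
```

Call:
{"name": "send_rows", "arguments": {
  "plan": [
    [[0,0.07,0.15],[0,0,0]],
    [[0.2,0.15,0.36],[0,0,0]],
    [[0.45,0.155,0.365],[0,0,0]],
    [[0.75,0.155,0.365],[-0.008,0.005,0]],
    [[0.945,0.155,0.365],[-0.008,0.005,0]]
  ]
}}

```text
time_s: 4.85
tcp_pos: [0.4299, 0.2065, 0.1028]
eef_rot: [-161.6, 89.9, -152.3]
contact_force: [0.9, -0.6, 0.3]
gripper_width: 0.0004
```

```bash
python3 -c "
from h import *
to([.5423,.2252,.105],9.36)"
```

```text
opt 1 turn [-0.    -0.003  0.001] deg 0.1
opt -1 turn [4.e+00 1.e-03 5.e-03] deg 180.0
p [0.4299 0.2065 0.1028] shift [-0.016  0.001  0.76 ] F [ 0.9 -0.6  0.3] t 4.85 j [ 4.930e+01  1.060e+01 -3.450e+01 -1.000e-01 -4.510e+01 -1.299e+02]
```

Call:
{"name": "send_rows", "arguments": {
  "plan": [
    [[0,0,0.1],[0,0,0]],
    [[0,0,0.2],[0,0,0]],
    [[0,0,0.3],[0,0,0]],
    [[0,0,0.4],[0,0,0]],
    [[0,0,0.47],[0,0,0]]
  ]
}}

```text
time_s: 5.35
tcp_pos: [0.5015, 0.2186, 0.1039]
eef_rot: [-169.8, 90.0, -160.4]
contact_force: [-0.7, 0.4, 0.6]
gripper_width: 0.0003
```

Call:
{"name": "send_rows", "arguments": {
  "plan": [
    [[0,0,0.03],[0,0,0]],
    [[0,0,0.06],[0,0,0]],
    [[0,0,0.09],[0,0,0]],
    [[0,0,0.12],[0,0,0]],
    [[0,0,0.14],[0,0,0]]
  ]
}}

```text
time_s: 5.85
tcp_pos: [0.5224, 0.2221, 0.1041]
eef_rot: [-171.8, 90.0, -162.4]
contact_force: [-1.7, 0.4, 1.6]
gripper_width: 0.0003
```

```bash
cat > d.py <<'E'
from h import *
o=np.array([.5423,.2252]);a=np.radians(9.36);ex=np.array([np.cos(a),np.sin(a)]);ey=np.array([-ex[1],ex[0]])
s=r.get_state();print("tcp local",(s["tcp_pos"][:2]-o)@ex,(s["tcp_pos"][:2]-o)@ey,s["contact_force"])
for c in("top","scene"):
    p=r.capture(c);w=pts(p).reshape(-1,3);w=w[~np.isnan(w[:,0])]
    L=np.c_[(w[:,:2]-o)@ex,(w[:,:2]-o)@ey,w[:,2]]
    k=L[(abs(L[:,1])<.09)&(abs(L[:,1])>.035)&(L[:,0]<.03)&(L[:,0]>-.14)]
    lip=k[(k[:,2]>.118)&(k[:,2]<.131)];print(c,"lip",len(lip),np.percentile(lip[:,0],[2,10,50,90]) if len(lip) else 0)
    cv2.imwrite(f"pics/{c}_{s['time_s']:.2f}.png",p["color"][:,:,::-1])
E
python3 d.py
```

```text
tcp local -0.020102428655550796 0.00014942093894308606 [-1.65925654  0.35354635  1.61236994]
top lip 0 0
scene lip 4 [-0.00347216 -0.00345043 -0.00270243  0.01466584]
```

Call:
{"name": "send_rows", "arguments": {
  "plan": [
    [[0,0,0.01],[0,0,0]],
    [[0,0,0.02],[0,0,0]],
    [[0,0,0.03],[0,0,0]],
    [[0,0,0.04],[0,0,0]],
    [[0,0,0.05],[0,0,0]]
  ]
}}

```text
time_s: 6.45
tcp_pos: [0.53, 0.2234, 0.1039]
eef_rot: [-171.3, 90.0, -161.9]
contact_force: [-0.9, -0.7, -0.3]
gripper_width: 0.0004
```

Call:
{"name": "send_rows", "arguments": {
  "plan": [
    [[0,0,0.005],[0,0,0]],
    [[0,0,0.01],[0,0,0]],
    [[0,0,0.015],[0,0,0]],
    [[0,0,0.02],[0,0,0]],
    [[0,0,0.02],[0,0,0]]
  ]
}}

```text
time_s: 6.95
tcp_pos: [0.5316, 0.2236, 0.1039]
eef_rot: [-172.8, 89.8, -163.4]
contact_force: [-8.9, 0.8, 6.3]
gripper_width: 0.0002
```

```bash
python3 d.py
```

```text
tcp local -0.010798625509930842 0.00017475338610538392 [-8.89865774  0.75588465  6.29750668]
top lip 2 [0.00030995 0.00034707 0.00053269 0.00071831]
scene lip 0 0
```

Call:
{"name": "send_rows", "arguments": {
  "plan": [
    [[0,0,0.01],[0,0,0]],
    [[0,0,0.02],[0,0,0]],
    [[0,0,0.03],[0,0,0]],
    [[0,0,0.03],[0,0,0]],
    [[0,0,0.03],[0,0,0]]
  ]
}}

```text
time_s: 7.55
tcp_pos: [0.5315, 0.2235, 0.1039]
eef_rot: [-173.2, 89.4, -163.8]
contact_force: [-25.5, 3.0, 18.2]
gripper_width: 0.0005
```

Call:
{"name": "send_rows", "arguments": {
  "plan": [
    [[0,0,-0.1],[0,0,0]],
    [[0,0,-0.2],[0,0,0]],
    [[0,0,-0.35],[0,0,0]],
    [[-0.2,0,-0.35],[0,0,0]],
    [[-0.45,0,-0.35],[0,0,0]]
  ]
}}

```text
time_s: 8.05
tcp_pos: [0.4793, 0.2145, 0.1716]
eef_rot: [-166.8, 89.3, -157.5]
contact_force: [0.7, 1.0, -0.2]
gripper_width: 0.0003
```

```bash
python3 d.py; python3 -c "
from h import *
to([.5239,-.1957,.17],8.6)"; python3 - <<'E'
import cv2,glob
t=sorted(glob.glob("pics/top_*"))[-1];s=sorted(glob.glob("pics/scene_*"))[-1]
f=lambda p,y,x:cv2.resize(cv2.imread(p)[y:y+140,x:x+140],(400,400),interpolation=cv2.INTER_CUBIC)
cv2.imwrite("pics/home.png",cv2.hconcat([f(t,120,170),f(s,180,240)]))
E
```

```text
tcp local -0.06392360147859584 -0.00027712846238017985 [ 0.70379828  0.97946438 -0.24829619]
top lip 10 [0.00052065 0.00082573 0.00103624 0.0021413 ]
scene lip 0 0
opt 1 turn [ 0.018 -0.002 -0.003] deg 0.8
opt -1 turn [-3.982e+00  5.000e-03 -3.000e-03] deg 179.2
p [0.4831 0.2171 0.1772] shift [ 0.041 -2.76  -0.182] F [ 0.4  0.5 -0. ] t 8.15 j [  45.3   10.2  -23.    -0.2  -56.7 -125.8]
```

View pics/home.png

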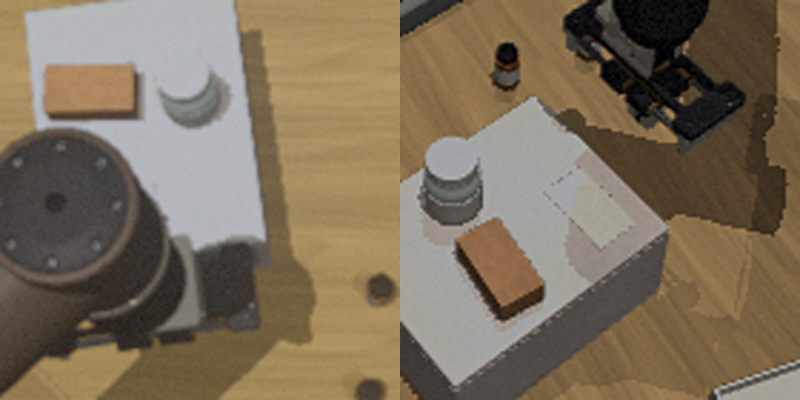

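The drawer face no longer protrudes, and it stopped hard at 25 N without moving. Moving to the keypad.

Call:
{"name": "send_rows", "arguments": {
  "plan": [
    [[0,-0.2,-0.02],[0.018,0,0]],
    [[0,-0.4,-0.03],[0.018,0,0]],
    [[0,-0.6,-0.04],[0.018,0,0]],
    [[0,-0.8,-0.05],[0.018,0,0]],
    [[0,-1,-0.06],[0.018,0,0]]
  ]
}}

```text
time_s: 8.65
tcp_pos: [0.4991, 0.0667, 0.1769]
eef_rot: [97.7, 89.8, 106.3]
contact_force: [0.8, 1.0, 0.7]
gripper_width: 0.0004
```

Call:
{"name": "send_rows", "arguments": {
  "plan": [
    [[0,-0.2,-0.02],[0,0,0]],
    [[0,-0.4,-0.03],[0,0,0]],
    [[0,-0.6,-0.04],[0,0,0]],
    [[0,-0.8,-0.05],[0,0,0]],
    [[0,-1,-0.06],[0,0,0]]
  ]
}}

```text
time_s: 9.15
tcp_pos: [0.5131, -0.0843, 0.1765]
eef_rot: [76.9, 89.8, 85.5]
contact_force: [0.1, -0.3, -0.3]
gripper_width: 0.0008
```

Call:
{"name": "send_rows", "arguments": {
  "plan": [
    [[0,-0.2,-0.02],[0,0,0]],
    [[0,-0.4,-0.03],[0,0,0]],
    [[0,-0.6,-0.04],[0,0,0]],
    [[0,-0.76,-0.06],[0,0,0]],
    [[0,-0.76,-0.06],[0,0,0]]
  ]
}}

```text
time_s: 9.65
tcp_pos: [0.5215, -0.2007, 0.1758]
eef_rot: [72.8, 89.9, 81.2]
contact_force: [-0.0, -0.7, -0.2]
gripper_width: 0.0007
```

```bash
python3 d.py; python3 -c "
from h import *
to([.5239,-.1957,.1],8.6)"; python3 - <<'E'
import cv2,glob
t=sorted(glob.glob("pics/top_*"),key=lambda n:float(n.split('_')[-1][:-4]))[-1]
s=t.replace("top_","scene_")
f=lambda p,y,x:cv2.resize(cv2.imread(p)[y:y+140,x:x+140],(400,400),interpolation=cv2.INTER_CUBIC)
cv2.imwrite("pics/home2.png",cv2.hconcat([f(t,150,170),f(s,80,180)]))
E
```

```text
tcp local -0.08978649060821527 -0.4168749382260613 [-0.04391027 -0.67130101 -0.20313222]
top lip 42 [0.00024529 0.00064349 0.00122685 0.00218528]
scene lip 0 0
opt 1 turn [-0.001  0.001 -0.004] deg 0.2
opt -1 turn [ 3.999e+00 -6.000e-03 -2.000e-03] deg 179.9
p [ 0.5213 -0.1988  0.1758] shift [0.506 0.016 0.02 ] F [0.1 0.7 0.2] t 9.75 j [ -0.9  12.9 -19.7  -0.2 -57.4 -80.5]
```

View pics/home2.png

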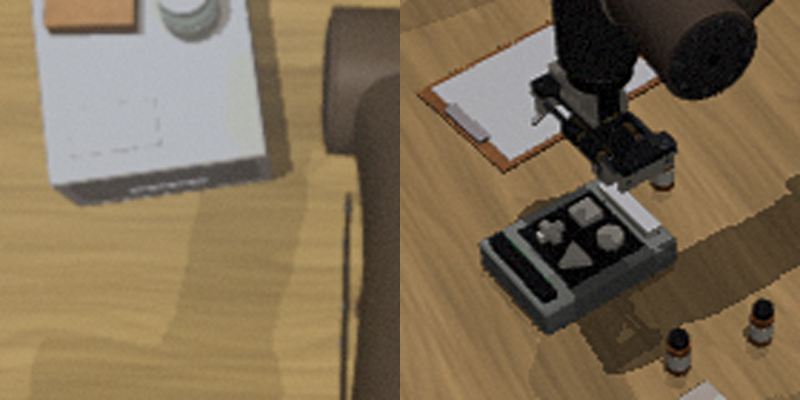

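The drawer is flush (face at about +0.5 mm) and the keypad layout is unchanged. Descending to 10 mm above the round key.

Call:
{"name": "send_rows", "arguments": {
  "plan": [
    [[0.12,0.016,0.02],[0,0,0]],
    [[0.25,0.016,0.02],[0,0,0]],
    [[0.38,0.016,0.02],[0,0,0]],
    [[0.5,0.016,0.02],[0,0,0]],
    [[0.57,0.016,0.02],[0,0,0]]
  ]
}}

```text
time_s: 10.25
tcp_pos: [0.5236, -0.1947, 0.0891]
eef_rot: [95.2, 89.8, 103.8]
contact_force: [-0.4, 0.4, -0.7]
gripper_width: 0.0004
```

```bash
python3 -c "
from h import *
to([.5239,-.1957,.071],8.6)"
```

```text
opt 1 turn [ 0.    -0.    -0.004] deg 0.2
opt -1 turn [-4.e+00  7.e-03 -1.e-03] deg 180.0
p [ 0.5236 -0.1947  0.0891] shift [ 0.121 -0.007  0.001] F [-0.4  0.4 -0.7] t 10.25 j [ -0.4  18.5 -25.2  -0.3 -46.3 -80.8]
```

Call:
{"name": "send_rows", "arguments": {
  "plan": [
    [[0.03,-0.004,0],[0,0,0]],
    [[0.06,-0.005,0],[0,0,0]],
    [[0.09,-0.005,0],[0,0,0]],
    [[0.115,-0.005,0],[0,0,0]],
    [[0.12,-0.005,0],[0,0,0]]
  ]
}}

```text
time_s: 10.75
tcp_pos: [0.5242, -0.1953, 0.0722]
eef_rot: [73.0, 89.8, 81.6]
contact_force: [-3.8, 4.5, 12.2]
gripper_width: 0.0007
```

Call:
{"name": "send_rows", "arguments": {
  "plan": [
    [[-0.06,0,0],[0,0,0]],
    [[-0.13,0,0],[0,0,0]],
    [[-0.13,-0.13,0],[0,0,0]],
    [[-0.13,-0.26,0],[0,0,0]],
    [[-0.13,-0.377,0],[0,0,0]]
  ]
}}

```text
time_s: 11.25
tcp_pos: [0.5331, -0.2521, 0.0925]
eef_rot: [51.7, 89.8, 60.4]
contact_force: [0.6, 0.9, -0.3]
gripper_width: 0.0005
```

```bash
python3 -c "
from h import *
to([.5326,-.2512,.071],8.6)"
```

```text
opt 1 turn [ 0.001  0.003 -0.003] deg 0.2
opt -1 turn [-3.999  0.005  0.004] deg 180.0
p [ 0.5331 -0.2521  0.0925] shift [ 0.144  0.006 -0.003] F [ 0.6  0.9 -0.3] t 11.25 j [ -6.4  20.7 -21.1  -0.2 -48.1 -74.8]
```

Call:
{"name": "send_rows", "arguments": {
  "plan": [
    [[0.04,0.005,0],[0,0,0]],
    [[0.08,0.005,0],[0,0,0]],
    [[0.11,0.005,0],[0,0,0]],
    [[0.135,0.005,0],[0,0,0]],
    [[0.143,0.005,0],[0,0,0]]
  ]
}}

```text
time_s: 11.75
tcp_pos: [0.5329, -0.2511, 0.072]
eef_rot: [56.2, 89.9, 64.9]
contact_force: [-6.6, 1.9, 18.9]
gripper_width: 0.0
```

Call:
{"name": "send_rows", "arguments": {
  "plan": [
    [[-0.07,0,0],[0,0,0]],
    [[-0.15,0,0],[0,0,0]],
    [[-0.15,0.12,0.12],[0,0,0]],
    [[-0.15,0.25,0.25],[0,0,0]],
    [[-0.15,0.368,0.37],[0,0,0]]
  ]
}}

```text
time_s: 12.25
tcp_pos: [0.58, -0.1871, 0.0955]
eef_rot: [43.5, 89.8, 52.2]
contact_force: [-0.0, 0.6, 0.3]
gripper_width: 0.0006
```

```bash
python3 -c "
from h import *
to([.5795,-.188,.071],8.6)"
```

```text
opt 1 turn [ 0.002  0.003 -0.003] deg 0.2
opt -1 turn [-3.998  0.004  0.004] deg 179.9
p [ 0.58   -0.1871  0.0955] shift [ 0.163 -0.006 -0.004] F [-0.   0.6  0.3] t 12.25 j [  0.4  22.1 -18.5  -0.2 -49.4 -81.6]
```

Call:
{"name": "send_rows", "arguments": {
  "plan": [
    [[0.05,-0.005,-0.003],[0,0,0]],
    [[0.1,-0.005,-0.003],[0,0,0]],
    [[0.13,-0.005,-0.003],[0,0,0]],
    [[0.155,-0.005,-0.003],[0,0,0]],
    [[0.162,-0.005,-0.003],[0,0,0]]
  ]
}}

```text
time_s: 12.75
tcp_pos: [0.5792, -0.1881, 0.0721]
eef_rot: [49.3, 89.8, 58.0]
contact_force: [-5.7, 5.6, 17.2]
gripper_width: 0.0002
```

Call:
{"name": "send_rows", "arguments": {
  "plan": [
    [[-0.1,0,0],[0,0,0]],
    [[-0.2,0,0],[0,0,0]],
    [[-0.2,-0.06,-0.24],[0,0,0]],
    [[-0.2,-0.12,-0.48],[0,0,0]],
    [[-0.2,-0.181,-0.717],[0,0,0]]
  ]
}}

```text
time_s: 13.25
tcp_pos: [0.475, -0.232, 0.1016]
eef_rot: [61.6, 89.8, 70.2]
contact_force: [0.1, -1.3, -0.1]
gripper_width: 0.0002
```

```bash
python3 -c "
from h import *
to([.477,-.231,.071],8.6)"
```

```text
opt 1 turn [ 0.001  0.002 -0.003] deg 0.2
opt -1 turn [-3.999e+00  5.000e-03  3.000e-03] deg 179.9
p [ 0.475  -0.232   0.1016] shift [0.204 0.004 0.014] F [ 0.1 -1.3 -0.1] t 13.25 j [ -4.9  15.1 -28.3  -0.2 -46.5 -76.3]
```

Call:
{"name": "send_rows", "arguments": {
  "plan": [
    [[0.06,0.004,0.014],[0,0,0]],
    [[0.12,0.004,0.014],[0,0,0]],
    [[0.16,0.004,0.014],[0,0,0]],
    [[0.195,0.004,0.014],[0,0,0]],
    [[0.203,0.004,0.014],[0,0,0]]
  ]
}}

```text
time_s: 13.75
tcp_pos: [0.4773, -0.2313, 0.0719]
eef_rot: [106.1, 89.9, 114.9]
contact_force: [-8.2, 1.3, 25.3]
gripper_width: 0.0004
```

Call:
{"name": "send_rows", "arguments": {
  "plan": [
    [[-0.1,0,0],[0,0,0]],
    [[-0.25,0,0],[0,0,0]],
    [[-0.45,0,0],[0,0,0]],
    [[-0.7,0,0],[0,0,0]],
    [[-0.9,0,0],[0,0,0]]
  ]
}}

```text
time_s: 14.25
tcp_pos: [0.4784, -0.2312, 0.2084]
eef_rot: [82.5, 89.9, 91.3]
contact_force: [0.9, -0.6, -0.3]
gripper_width: 0.0005
```

Call:
{"name": "send_rows", "arguments": {
  "plan": [
    [[0,-0.2,0],[0,0,0]],
    [[0,-0.4,0],[0,0,0]],
    [[0,-0.6,0],[0,0,0]],
    [[0,-0.8,0],[0,0,0]],
    [[0,-0.9,0],[0,0,0]]
  ]
}}

```text
time_s: 14.75
tcp_pos: [0.4998, -0.3663, 0.2072]
eef_rot: [119.2, 89.9, 128.0]
contact_force: [-0.2, 0.4, -0.5]
gripper_width: 0.0008
```

```bash
python3 d.py; python3 - <<'E'
import cv2,glob
t=sorted(glob.glob("pics/top_*"),key=lambda n:float(n.split('_')[-1][:-4]))[-1]
s=t.replace("top_","scene_")
f=lambda p,y,x:cv2.resize(cv2.imread(p)[y:y+180,x:x+180],(400,400),interpolation=cv2.INTER_CUBIC)
cv2.imwrite("pics/end.png",cv2.hconcat([f(t,130,170),f(s,80,180)]))
E
```

```text
tcp local -0.1381213881487729 -0.576746145935983 [-0.2062467   0.38639382 -0.5116402 ]
top lip 40 [-5.83959459e-05  4.02372683e-04  1.08392763e-03  2.15252129e-03]
scene lip 0 0
```

View pics/end.png

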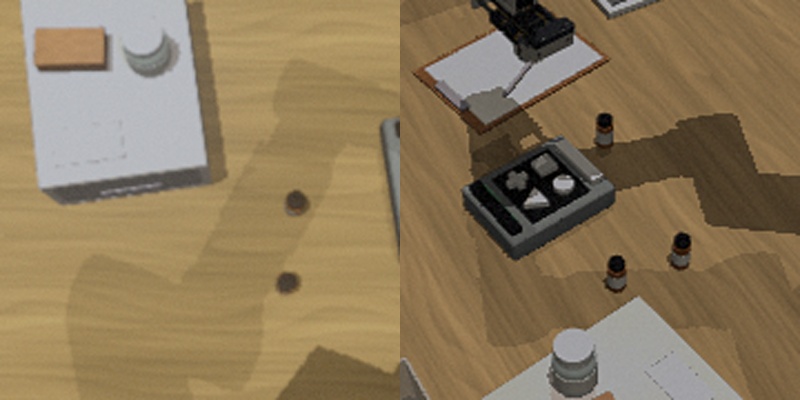

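The drawer is shut, all keys are up, and the vials, tub and carton stand where they were. The arm is clear, so I'm handing in.

```bash
python3 -c "
from plant import r
print(r.close_job())"
```

```text
the job is handed in; nothing more can be done
None
```

The job is done and handed in at about 15 s of the 67 s allowed; the hand-in gave no verdict.

- **Drawer:** I pushed it from about 66 mm open to its hard stop, where it took 25 N without moving. The last depth check put its face within about 1 mm of the cabinet's front edge, and it looks flush in the last picture.
- **Keys:** I pressed round, square, triangle and bar in that order. Each went down to about 6 mm by tool height, with 12 to 25 N upward on the tool, against about 5 N from the spring, so each was at its stop. I lifted about 20 mm or more before the next key and never pressed the cross key.
- **Last checks:** The last picture shows all keys up, and the three vials, tub and carton look undisturbed. The arm stands clear with about zero contact force.
- **Not confirmed:** I judged key travel from tool height and force, because the key joints cannot be read. The scene camera gave no usable drawer-edge reading once the drawer was shut, so that check rests on the top camera and the stop force. I did not look closely at the counting tray, spatula and pen at the end; the arm did not go down near them.

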